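Fetch the slide box from behind the stain bottles

ROBOT

A 6-joint arm with a two-finger parallel gripper is mounted at the origin on the work surface. World frame = base frame: x ahead of the robot, y to its left, z up, the work surface at z = 0. Lengths are in m, angles in degrees, forces in N, time in s.
With the tool pointing down it reaches from about 0.25 to 0.725 m from the base axis. Payload 9.7 kg.
Tool frame: the origin (TCP) lies at the very end of the fingers, on their centre line; the grasp point (between the pads) lies 19 mm behind it; z points along the fingers, y is the line along which they close (so a half turn about z gives the same grasp; the last joint's range is limited). The gripper opens to 85 mm and grips with 20 to 120 N. Pads are 22 mm wide; open, the fingers measure 114 mm over their backs; the gripper's body (76 mm by 85 mm) begins 54 mm behind the grasp point. The pads swing forward as they close: fully open they stand 13 mm farther back than shut.
Start: joints at [65.145, 4.979, 10.078, 95.1, 0, 90], TCP at [0.231, 0.499, 0.231] pointing down, gripper open.
Joint ranges: [-179.16, 179.16], [-48.56, 103.87], [-65.8, 70.77], [-126.05, 130.52], [-82.76, 87.17], [-180, 180]. Speed limits (degrees/s): [127.2, 127.2, 147.25, 180, 180, 180].

INTERFACE

Orientations are given as [roll, pitch, yaw] about the fixed x, y, z axes, in that order (R = Rz(yaw) Ry(pitch) Rx(roll)).
In Python, from workcell import bot gives the robot as it stands.
- The arm moves only by the tool step_arm, never from a script. Its argument "targets" is a list of rows, each a list of 3 entries, a list of its own where there are three numbers: the opening, from 0 (shut) to 1 (fully open), then the shift along the world's x, y, z in mm, then the turn, a rotation vector about the world's x, y, z in rad. In form: [[grip, [tx, ty, tz], [wx, wy, wz]], ...]. A call has 1 to 8 rows; each row is the pose to reach, as a shift and turn from the pose commanded when the call began; what a row does not reach only later rows make up. A row lasts 1/10 s, in which the tool goes at most 50 mm and 8.59 degrees, less where a joint would pass 70% of its speed; a pose out of reach is approached as far as the arm can. A call with a gripper value outside its range is refused whole. The fingers move at their own pace and stop on an object; "force" is the grip in N (left out, the last holds). Time passes only in rows, so rows that repeat a pose let the fingers close. It gives the time, the measured TCP pose, the force, the opening and the grip force at its end, in the units of the state.
- bot.get_obs(): the state, without advancing time (a new reading comes with each control period).
- bot.camera(name): name is "scene" or "top" or "wrist"; returns (picture, depth): 384x512x3 uint8, red, green, blue; 384x512 float32, m along the optical axis (not along the pixel's ray), 0 where there is no reading.
- bot.camera_params(name): a dict with "K" (3x3 intrinsics, pixels), "R" (3x3) and "t" (3): a world point X has camera coordinates R X + t. Camera axes: x right, y down, z forward; pixel columns grow to the right and rows downward; lengths in m; the calibration is good to about 2 mm. A picture is of the moment at which its call begins: read the wrist's pose just before it. camera_params takes no time and is no camera call; for the wrist camera it gives the pose at the moment of the call.
- bot.job_done(): hands the job in; it is judged then, once.
The state is a dict: "time": time; "q": joint angles; "qd": joint speeds; "joint_efforts": joint torques, N m; "ee_pos": TCP position; "tcp_rot": TCP orientation; "wrist_force": force on the tool from outside, world axes, zero at the start; "torque": the same for the moment, N m; "opening": finger opening in m; "grasp_force": force on a finger pad.
Only numpy, scipy, OpenCV 4.12 (cv2) and the standard library are available. Lean on these libraries where they do the work, as an engineer would, in place of code of your own. Each camera call takes 0.05 s, during which the arm holds its last target. There are 200 camera calls.

TASK

I need the blue slide box for the next microscope session, but the three stain bottles stand right in front of the rack. First move all three bottles, standing, into the white drip tray; then take the blue box out of its row and stand it upright in the metal specimen dish; then put every bottle back, upright, where it stood before. Do not tip any bottle or box over, and leave the other slide boxes where they are in the rack.

Things in the scene. Friction and masses are not known exactly. Their poses are not given: they have to be found in the camera images.
- amber_bottle: Brown bottle with a yellow cap and a yellow label band: round screw-cap stain bottle, upright, 138 mm tall, about 200 g. Body 52 mm diameter up to 92 mm, shoulder narrowing to a neck (26 mm) at 106 mm, yellow cap 30 mm diameter from 114 mm to the top. Origin: centre of underside, z up. One of three in a line, 64 mm apart, 12 mm in front of the slide boxes.
- white_bottle: White bottle with a red cap and a red label band: round screw-cap stain bottle, upright, 138 mm tall, about 200 g. Body 52 mm diameter up to 92 mm, shoulder narrowing to a neck (26 mm) at 106 mm, red cap 30 mm diameter from 114 mm to the top. Origin: centre of underside, z up.
- green_bottle: Dark green bottle with a white cap and a green label band: round screw-cap stain bottle, upright, 138 mm tall, about 200 g. Body 52 mm diameter up to 92 mm, shoulder narrowing to a neck (26 mm) at 106 mm, white cap 30 mm diameter from 114 mm to the top. Origin: centre of underside, z up.
- blue_box: Blue slide box standing on end in the rack (the one wanted; its place in the row differs from start to start): closed rigid plastic box, 62 mm along its x (spine to back), 34 mm thick along its y, 96 mm tall (z), about 140 g. Origin: centre of underside; x points from spine to back, z up.
- white_box: White slide box standing on end in the rack (stays in the rack): closed rigid plastic box, 62 mm along its x (spine to back), 34 mm thick along its y, 96 mm tall (z), about 140 g. Origin: centre of underside; x points from spine to back, z up.
- yellow_box: Yellow slide box standing on end in the rack (stays in the rack): closed rigid plastic box, 62 mm along its x (spine to back), 34 mm thick along its y, 96 mm tall (z), about 140 g. Origin: centre of underside; x points from spine to back, z up.
- grey_box: Grey slide box standing on end in the rack (stays in the rack): closed rigid plastic box, 62 mm along its x (spine to back), 34 mm thick along its y, 96 mm tall (z), about 140 g. Origin: centre of underside; x points from spine to back, z up.
- rack: Low grey steel rack, fixed, holding four slide boxes side by side along its y, gaps 2.5 mm. Plate 72 (x) by 158 mm (y), 4 mm thick, so box tops are at 100 mm; end plates 66 mm high, front lip 12 mm, back bars up to 42 mm; above that the boxes' front and back faces are free, their sides not. Origin: centre of underside; spines and bottles on its -x side.
- drip_tray: White plastic drip tray, fixed, the side area for the three bottles: 246 mm along its x, 116 mm along its y, walls 4 mm thick and 18 mm high, floor 4 mm thick. The bottles fit in a line along its x, 70 mm apart. Origin: centre of underside.
- dish: Grey metal specimen dish, fixed, the place for the blue box: 112 mm along its x, 92 mm along its y, walls 3 mm thick and 10 mm high, floor 3 mm thick. With its 62 mm side along the dish's x the box has about 20 mm to spare all round. Origin: centre of underside.
Mind the look-alikes: they are no part of the job. Leave any green, red or turquoise look-alike of the grey_box alone.

How it is judged (in metres and radians):
On the way, in this order (a step that is already met when the one before it is completed fails the run):
1. all three bottles stand released in the drip tray, the blue box still in the rack (x of amber_bottle in the frame of drip_tray between -0.1 and 0.1 m and y of amber_bottle in the frame of drip_tray between -0.035 and 0.035 m and z of each of amber_bottle, white_bottle, green_bottle in the frame of drip_tray below 0.009 m and angle between each of amber_bottle, white_bottle, green_bottle's own z axis and vertical below 0.1 rad and x of white_bottle in the frame of drip_tray between -0.1 and 0.1 m and y of white_bottle in the frame of drip_tray between -0.035 and 0.035 m and x of green_bottle in the frame of drip_tray between -0.1 and 0.1 m and y of green_bottle in the frame of drip_tray between -0.035 and 0.035 m and linear speed of each of amber_bottle, white_bottle, green_bottle below 0.03 m/s and contact force between each of amber_bottle, white_bottle, green_bottle and the fingers below 0.3 N and distance between blue_box and rack below 0.075 m), for 0.2 s.
2. the blue box stands upright and released in the specimen dish, the three bottles still in the drip tray (x of blue_box in the frame of dish between -0.037 and 0.037 m and y of blue_box in the frame of dish between -0.037 and 0.037 m and z of blue_box in the frame of dish below 0.008 m and angle between each of blue_box, amber_bottle, white_bottle, green_bottle's own z axis and vertical below 0.1 rad and linear speed of blue_box below 0.03 m/s and contact force between blue_box and the fingers below 0.3 N and x of amber_bottle in the frame of drip_tray between -0.1 and 0.1 m and y of amber_bottle in the frame of drip_tray between -0.035 and 0.035 m and z of each of amber_bottle, white_bottle, green_bottle in the frame of drip_tray below 0.009 m and x of white_bottle in the frame of drip_tray between -0.1 and 0.1 m and y of white_bottle in the frame of drip_tray between -0.035 and 0.035 m and x of green_bottle in the frame of drip_tray between -0.1 and 0.1 m and y of green_bottle in the frame of drip_tray between -0.035 and 0.035 m), for 0.2 s.
At the end, for the whole second after the job is handed in: The blue box stands upright on the floor of the specimen dish; each bottle stands upright within 15 mm of the spot where it began; the white, yellow and grey boxes stand in the rack within 20 mm of where they were; everything is released and at rest (x of blue_box in the frame of dish between -0.037 and 0.037 m and y of blue_box in the frame of dish between -0.037 and 0.037 m and z of blue_box in the frame of dish below 0.008 m and angle between each of blue_box, amber_bottle, white_bottle, green_bottle, white_box, yellow_box, grey_box's own z axis and vertical below 0.1 rad and linear speed of each of blue_box, amber_bottle, white_bottle, green_bottle below 0.03 m/s and contact force between each of blue_box, amber_bottle, white_bottle, green_bottle and the fingers below 0.3 N and distance of each of amber_bottle, white_bottle, green_bottle from where it was at the start of the episode below 0.015 m and distance of each of white_box, yellow_box, grey_box from where it was at the start of the episode below 0.02 m); the robot touches nothing.
It fails at once if a bottle or a slide box is tipped over (more than about 45 degrees) (angle between any of amber_bottle, white_bottle, green_bottle, blue_box, white_box, yellow_box, grey_box's own z axis and vertical above 0.8 rad).
It fails at once if another slide box is taken out of its place in the rack (distance of any of white_box, yellow_box, grey_box from where it was at the start of the episode above 0.03 m).
It also fails if it takes over 134 s, if anything falls off the work surface, if the arm or the gripper's body presses on something with over 40 N, if the wrist force passes 120 N, or if a joint passes its speed limit or range.

## Working session

There is one attempt and no reset: what is moved stays moved. The work goes in short steps, Python scripts to look and compute and a tool call to move; the robot and the scene stay as the last step left them, time stands still between calls to the robot, and variables do not carry over. Pictures are saved under pics/ and viewed, at most 14 in all, crops included, and the job is handed in when it is done.

Besides the shell and the picture viewer there is one more tool, called as name([rows], argument=value, ...), one row to a line, values as JSON. step_arm: Moves the arm, as the interface text tells. Its arguments: {"type":"object","properties":{"targets":{"type":"array","items":{"type":"array"}},"force":{"type":"number"}},"required":["targets"]}

```bash
mkdir -p pics; ls; python3 - <<'E'
from workcell import bot
import cv2,numpy as np
o=bot.get_obs();print(o)
for n in("top","scene"):
    p,d=bot.camera(n);c=bot.camera_params(n)
    cv2.imwrite(f"pics/{n}0.png",p[:,:,::-1]);np.savez(f"{n}0.npz",p=p,d=d,**c)
    print(n,c)
E
```

```text
pics
{'time': 0.0, 'q': array([6.51463707e+01, 5.01090587e+00, 1.00332832e+01, 9.50999376e+01,
       5.72154919e-04, 8.99990101e+01]), 'qd': array([ 0.05563988,  0.08572878,  0.09667476, -0.08441907,  0.04498027,
        0.00338965]), 'joint_efforts': array([ 2.20365691e-03, -5.20372224e+01,  4.64815736e+01,  1.57970935e-02,
        1.13102753e-04,  2.63517830e-05]), 'ee_pos': array([0.23106258, 0.49884524, 0.23057445]), 'tcp_rot': array([-1.79922440e+02, -5.73494369e-04,  1.55147360e+02]), 'wrist_force': array([ 0.40235076,  0.79326701, -0.1523762 ]), 'torque': array([-0.03046756, -0.04068432,  0.01073726]), 'grasp_force': 0.0, 'opening': 0.0850085452656009}
top {'K': array([[403.52076119,   0.        , 252.14839107],
       [  0.        , 403.52076119, 185.37474614],
       [  0.        ,   0.        ,   1.        ]]), 'R': array([[ 0.00616162, -0.9999005 , -0.01268992],
       [-0.99439142, -0.00478679, -0.10565415],
       [ 0.10558289,  0.01326974, -0.99432196]]), 't': array([0.01073739, 0.57722253, 0.80376015])}
scene {'K': array([[392.82976361,   0.        , 256.53364976],
       [  0.        , 392.82976361, 192.01818472],
       [  0.        ,   0.        ,   1.        ]]), 'R': array([[-0.9103556 ,  0.41378028, -0.00621003],
       [ 0.29258938,  0.63296706, -0.71675948],
       [-0.29265019, -0.654323  , -0.69729282]]), 't': array([ 0.54623362, -0.15662612,  1.02837026])}
```

View pics/top0.png

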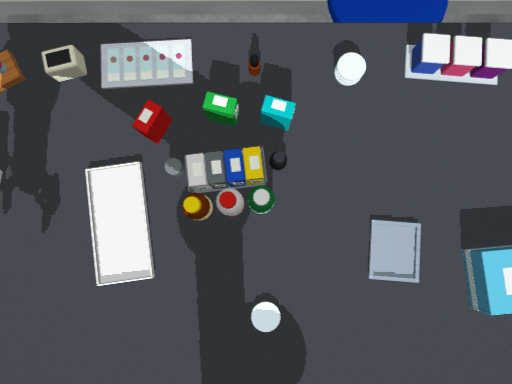

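View pics/scene0.png

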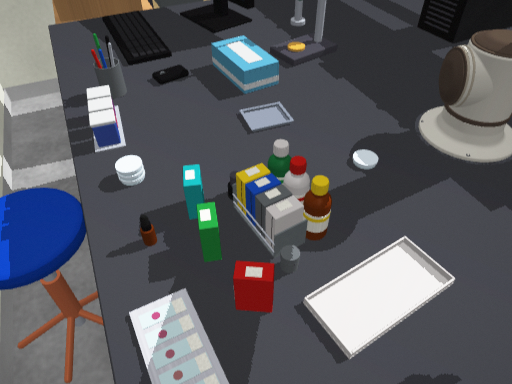

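The top view shows the caps at about (192,205) amber, (228,200) white and (261,197) green. The boxes run white, grey, blue, yellow from left to right, with blue at about (235,166). The tray is at (120,223) and the dish at (395,250). The scene view confirms this layout, with look-alikes only behind and beside the rack.

```bash
cat >h.py <<'E'
import numpy as np,cv2
def ld(n):
    return np.load(n+'.npz')
def cloud(c):
    K,R,t,d=c['K'],c['R'],c['t'],c['d']
    v,u=np.mgrid[:d.shape[0],:d.shape[1]]
    P=np.stack([(u-K[0,2])/K[0,0]*d,(v-K[1,2])/K[1,1]*d,d],-1)
    return (P-t)@R
def ray(c,uv,z):
    K,R,t=c['K'],c['R'],c['t']
    uv=np.atleast_2d(np.array(uv,float)); C=-R.T@t
    D=np.c_[uv,np.ones(len(uv))]@np.linalg.inv(K).T@R
    return (C+D*((z-C[2])/D[:,2:]))[:,:2]
def hsv(c): return cv2.cvtColor(c['p'],cv2.COLOR_RGB2HSV).astype(int)
def big(m):
    n,l,s,ce=cv2.connectedComponentsWithStats(m.astype(np.uint8)); i=1+s[1:,4].argmax()
    return (l==i).astype(np.uint8),ce[i],s[i,4]
def rect(c,m,z):
    k=cv2.findContours(m,cv2.RETR_EXTERNAL,cv2.CHAIN_APPROX_NONE)[0]; k=max(k,key=cv2.contourArea)
    return cv2.minAreaRect((ray(c,k[:,0],z)*1000).astype(np.float32))
E
python3 - <<'E'
from h import *
for n in('top0','scene0'):
    c=ld(n);P=cloud(c);h=hsv(c);z=P[...,2];H,S,V=h[...,0],h[...,1],h[...,2]
    ok=(c['d']>0)&(P[...,0]>.3)&(P[...,0]<.75)&(abs(P[...,1])<.22)
    for nm,m in dict(amber=(abs(H-27)<8)&(S>150),white=((H<8)|(H>172))&(S>150),green=(S<60)&(V>110)).items():
        m=m&ok&(z>.132)&(z<.146); b,ce,a=big(m); print(n,nm,ce.round(1),a,(ray(c,ce,.138)*1000).round(1),(P[b>0].mean(0)*1000).round(1))
    for nm,m in dict(blue=(abs(H-115)<12)&(S>150),yellow=(abs(H-25)<8)&(S>150)).items():
        m=m&ok&(z>.094)&(z<.106); b,ce,a=big(m);print(n,nm,ce.round(1),a,rect(c,b,.1),(P[b>0].mean(0)*1000).round(1))
    m=ok&(z>.094)&(z<.106)&(P[...,0]>.46)&(P[...,0]<.57); b,ce,a=big(m);print(n,'tops',a,rect(c,b,.1))
c=ld('top0');P=cloud(c);h=hsv(c);S,V=h[...,1],h[...,2];x,y,z=np.moveaxis(P,-1,0)
b,ce,a=big((V>130)&(S<70)&(y>.18)&(y<.4)&(x>.25)&(x<.58)&(z<.03));r=rect(c,b,.018);print('tray',ce,a,r,'at0',rect(c,b,.004))
b,ce,a=big((V>75)&(y<-.2)&(y>-.42)&(x>.2)&(x<.47)&(z<.02));r=rect(c,b,.010);print('dish',ce,a,r)
E
```

```text
top0 amber [191.5 204.3] 219 [[531.1 121.1]] [531.2 121.1 137.6]
top0 white [227.5 199.4] 209 [[540.2  56.6]] [540.2  56.7 137.6]
top0 green [261.2 196.6] 211 [[545.6  -3.9]] [545.7  -3.9 137.5]
top0 blue [233.5 165.5] 422 ((608.6253051757812, 47.997676849365234), (62.07758331298828, 33.73759078979492), 7.0313310623168945) [607.9  48.9  99.5]
top0 yellow [252.3 162.9] 419 ((613.2323608398438, 12.286988258361816), (62.1463737487793, 33.3375358581543), 7.255838871002197) [612.9  13.   99.6]
top0 tops 278 ((545.02880859375, -3.884794235229492), (47.30366897583008, 45.35459899902344), 0.27699515223503113)
scene0 amber [320.1 182. ] 184 [[534.8 128.7]] [533.9 127.5 136.6]
scene0 white [297.8 162. ] 156 [[543.8  64.1]] [542.9  62.6 136.6]
scene0 green [280.9 144.8] 137 [[548.7   4.1]] [547.7   2.4 136.5]
scene0 blue [262.4 185.4] 301 ((612.1253662109375, 54.830055236816406), (63.63945007324219, 35.875667572021484), 7.897700786590576) [612.5  56.2  98.8]
scene0 yellow [252.3 174.2] 276 ((616.7393188476562, 18.047801971435547), (62.671817779541016, 34.810546875), 7.897714138031006) [617.   19.1  99. ]
scene0 tops 269 ((536.818359375, 132.1757354736328), (41.619232177734375, 47.356231689453125), 55.4017333984375)
tray [119.31020919 233.42034686] 5593 ((483.194580078125, 289.6759338378906), (212.63526916503906, 120.96531677246094), 8.530604362487793) at0 ((483.09722900390625, 294.4434814453125), (216.16937255859375, 122.97586059570312), 8.530597686767578)
dish [408.35487063 305.76997031] 14146 ((336.50537109375, -306.2876892089844), (219.17977905273438, 267.4377136230469), 89.99407958984375)
```

step_arm([
  [1,[309,-439,50],[0,0,0.556]],
  [1,[309,-439,50],[0,0,0.556]],
  [1,[309,-439,50],[0,0,0.556]],
  [1,[309,-439,50],[0,0,0.556]],
  [1,[309,-439,50],[0,0,0.556]],
  [1,[309,-439,50],[0,0,0.556]],
  [1,[309,-439,50],[0,0,0.556]],
  [1,[309,-439,50],[0,0,0.556]],
])

```text
time: 0.9
ee_pos: [0.4526, 0.184, 0.267]
tcp_rot: [180.0, -0.0, -173.0]
wrist_force: [1.0, 0.4, 0.1]
opening: 0.0855
grasp_force: 0.0
```

step_arm([
  [1,[0,0,0],[0,0,0]],
])

```text
time: 1.0
ee_pos: [0.4543, 0.1816, 0.2669]
tcp_rot: [-179.9, 0.0, -173.3]
wrist_force: [-0.4, 0.3, -0.3]
opening: 0.085
grasp_force: 0.0
```

step_arm([
  [1,[86,-122,14],[0,0,0]],
  [1,[86,-122,14],[0,0,0]],
  [1,[86,-122,14],[0,0,0]],
  [1,[86,-122,14],[0,0,0]],
  [1,[86,-122,14],[0,0,0]],
])

```text
time: 1.5
ee_pos: [0.5381, 0.0633, 0.2803]
tcp_rot: [180.0, -0.1, -173.1]
wrist_force: [-0.5, -0.0, -0.3]
opening: 0.0851
grasp_force: 0.0
```

```bash
python3 - <<'E'
from workcell import bot
import cv2,numpy as np
o=bot.get_obs();print(o['ee_pos'],o['tcp_rot'],o['q'])
c=bot.camera_params('wrist');p,d=bot.camera('wrist');np.savez('wrist1.npz',p=p,d=d,**c);cv2.imwrite('pics/wrist1.png',p[:,:,::-1])
print(c, -c['R'].T@c['t'])
from h import *
c=ld('top0');P=cloud(c);x,y,z=np.moveaxis(P,-1,0)
# tray & dish walls by height
for nm,box,zr,h in(('tray',(y>.17)&(y<.42)&(x>.3)&(x<.65),(.008,.03),.018),('dish',(y<-.2)&(y>-.42)&(x>.3)&(x<.55),(.005,.02),.010)):
    m=(box&(z>zr[0])&(z<zr[1])&(c['d']>0)).astype(np.uint8);m=cv2.morphologyEx(m,cv2.MORPH_CLOSE,np.ones((5,5)));b,ce,a=big(m);print(nm,ce,a,rect(c,b,h))
E
```

```text
[0.53810122 0.06330845 0.2802709 ] [ 1.79986963e+02 -8.20407831e-02 -1.73119064e+02] [ 6.70336756e+00  5.35718190e+00  1.60013008e+01  1.00726200e+02
  1.27823453e-02 -1.77568549e-01]
{'K': array([[306.82191034,   0.        , 257.40074394],
       [  0.        , 306.82191034, 192.04751453],
       [  0.        ,   0.        ,   1.        ]]), 'R': array([[-1.19400757e-01,  9.92845850e-01, -7.59754657e-04],
       [ 9.51370910e-01,  1.14631733e-01,  2.85924741e-01],
       [ 2.83966284e-01,  3.34168221e-02, -9.58251776e-01]]), 't': array([ 0.00311579, -0.57005944,  0.27014414])} [0.46599816 0.05322604 0.42186257]
tray [116.94408799 222.74977085] 1091 ((499.4892883300781, 291.4803466796875), (245.3743133544922, 118.49225616455078), 8.517073631286621)
dish [395.93197279 250.05187075] 1176 ((444.6853332519531, -282.85955810546875), (102.32881164550781, 121.86347961425781), 85.87173461914062)
```

View pics/wrist1.png

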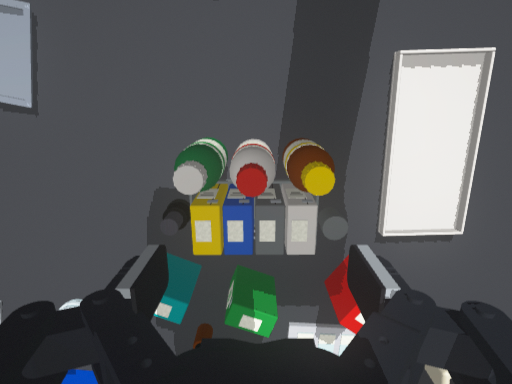

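```bash
python3 - <<'E'
from h import *
c=ld('wrist1');P=cloud(c);h=hsv(c);z=P[...,2];H,S,V=h[...,0],h[...,1],h[...,2]
v,u=np.mgrid[:384,:512]
for nm,m in dict(amber=(abs(H-27)<8)&(S>150)&(u>280),white=((H<8)|(H>172))&(S>150)&(u<280)&(u>225),green=(S<60)&(V>110)&(u<215)&(u>160)).items():
    m=m&(z>.132)&(z<.146); b,ce,a=big(m); k=cv2.findContours(b,0,1)[0][0]; e=cv2.minEnclosingCircle((ray(c,k[:,0],.138)*1000).astype(np.float32))
    print(nm,ce.round(1),a,(ray(c,ce,.138)*1000).round(1),e,(P[b>0].mean(0)*1000).round(1))
m=(z>.094)&(z<.106)&(u>185)&(u<325)&(v>185)
for nm,mm in dict(blue=m&(abs(H-115)<12)&(S>150),yellow=m&(abs(H-25)<8)&(S>150)).items():
    b,ce,a=big(mm);print(nm,ce,a,rect(c,b,.1))
x,y=P[...,0],P[...,1]
m=((y>.17)&(y<.45)&(z>.008)&(z<.03)&(c['d']>0)).astype(np.uint8);m=cv2.morphologyEx(m,cv2.MORPH_CLOSE,np.ones((5,5)));b,ce,a=big(m);print(ce,a,rect(c,b,.018))
E
```

```text
amber [318.9 180.2] 746 [[531.3 120. ]] ((531.4730834960938, 119.85114288330078), 15.380302429199219) [531.7 120.3 136.7]
white [251.3 181.4] 712 [[540.2  56.1]] ((540.1517333984375, 56.17405319213867), 14.9232759475708) [540.6  56.1 136.8]
green [188.3 179.4] 747 [[545.5  -3.8]] ((545.6671752929688, -3.4657628536224365), 15.36526107788086) [545.9  -4.1 136.8]
blue [238.87751371 228.65173675] 1094 ((608.31884765625, 47.42865753173828), (61.6646842956543, 32.73527145385742), 6.569173812866211)
yellow [206.97539543 228.67926186] 1138 ((612.6122436523438, 11.859397888183594), (61.60795974731445, 33.99391174316406), 7.096780300140381)
[438.61944356 138.89414775] 3127 ((500.802001953125, 289.5152587890625), (244.57415771484375, 119.58781433105469), 8.48484992980957)
```

step_arm([
  [0.55,[-9,60,-60],[0,0,0]],
  [0.55,[-9,60,-115],[0,0,0]],
  [0.55,[-9,60,-115],[0,0,0]],
  [0.55,[-9,60,-115],[0,0,0]],
  [0.55,[-9,60,-115],[0,0,0]],
  [0.55,[-9,60,-115],[0,0,0]],
], force=50)

```text
time: 2.15
ee_pos: [0.5296, 0.1242, 0.1686]
tcp_rot: [180.0, 0.2, -173.0]
wrist_force: [-0.0, -0.3, 0.2]
opening: 0.0469
grasp_force: 0.0
```

step_arm([
  [0.55,[1,-4,-20],[0,0,0]],
  [0.55,[1,-4,-45],[0,0,0]],
  [0.55,[1,-4,-62],[0,0,0]],
  [0.55,[1,-4,-62],[0,0,0]],
  [0.55,[1,-4,-62],[0,0,0]],
  [0.2,[1,-4,-62],[0,0,0]],
  [0,[1,-4,-62],[0,0,0]],
  [0,[1,-4,-62],[0,0,0]],
])

```text
time: 2.95
ee_pos: [0.5309, 0.1204, 0.1061]
tcp_rot: [180.0, 0.2, -173.0]
wrist_force: [-0.7, 1.1, 7.0]
opening: 0.029
grasp_force: 49.2
```

step_arm([
  [0,[0,0,0],[0,0,0]],
  [0,[0,0,0],[0,0,0]],
  [0,[0,0,0],[0,0,0]],
  [0,[0,0,0],[0,0,0]],
])

```text
time: 3.35
ee_pos: [0.5309, 0.1204, 0.1061]
tcp_rot: [180.0, 0.2, -173.0]
wrist_force: [0.8, 1.4, 6.9]
opening: 0.0285
grasp_force: 49.2
```

step_arm([
  [0,[0,0,25],[0,0,0]],
  [0,[-5,10,60],[0,0,0]],
  [0,[-5,50,75],[0,0,0]],
  [0,[0,90,75],[0,0,0]],
  [0,[15,130,75],[0,0,0]],
  [0,[38,170,75],[0,0,0]],
  [0,[38,181,70],[0,0,0]],
  [0,[38,181,50],[0,0,0]],
])

```text
time: 4.15
ee_pos: [0.5687, 0.3033, 0.1549]
tcp_rot: [179.9, 0.1, -172.9]
wrist_force: [-0.1, -0.9, -2.1]
opening: 0.0285
grasp_force: 50.1
```

step_arm([
  [0,[0,0,0],[0,0,0]],
  [0,[0,0,0],[0,0,0]],
])

```text
time: 4.35
ee_pos: [0.5676, 0.3005, 0.1543]
tcp_rot: [-180.0, -0.0, -173.0]
wrist_force: [1.2, 0.7, -2.6]
opening: 0.0288
grasp_force: 50.0
```

step_arm([
  [0,[0,0,-20],[0,0,0]],
  [0,[0,0,-34],[0,0,0]],
  [0,[0,0,-40],[0,0,0]],
  [0,[0,0,-43],[0,0,0]],
  [0,[0,0,-44],[0,0,0]],
  [0,[0,0,-44],[0,0,0]],
])

```text
time: 4.95
ee_pos: [0.5681, 0.301, 0.1106]
tcp_rot: [180.0, 0.0, -173.0]
wrist_force: [0.0, 0.1, -2.1]
opening: 0.0286
grasp_force: 50.1
```

step_arm([
  [0,[0,0,-1],[0,0,0]],
  [0,[0,0,-1.5],[0,0,0]],
  [0,[0,0,-1.5],[0,0,0]],
  [0.55,[0,0,-1.5],[0,0,0]],
  [0.55,[0,0,-1.5],[0,0,0]],
  [0.55,[0,0,-1.5],[0,0,0]],
  [0.55,[0,0,25],[0,0,0]],
  [0.55,[0,0,60],[0,0,0]],
])

```text
time: 5.75
ee_pos: [0.567, 0.3004, 0.1686]
tcp_rot: [-179.9, -0.2, -173.0]
wrist_force: [1.4, 0.7, 0.5]
opening: 0.047
grasp_force: 0.0
```

step_arm([
  [0.55,[-28,-45,0],[0,0,0]],
  [0.55,[-28,-90,0],[0,0,0]],
  [0.55,[-28,-135,0],[0,0,0]],
  [0.55,[-28,-180,0],[0,0,0]],
  [0.55,[-28,-225,0],[0,0,0]],
  [0.55,[-28,-244.5,0],[0,0,0]],
  [0.55,[-28,-244.5,0],[0,0,0]],
  [0.55,[-28,-244.5,0],[0,0,0]],
])

```text
time: 6.55
ee_pos: [0.5399, 0.0564, 0.17]
tcp_rot: [180.0, 0.0, -173.1]
wrist_force: [0.3, 0.3, 0.9]
opening: 0.0464
grasp_force: 0.0
```

step_arm([
  [0.55,[0,0,-20],[0,0,0]],
  [0.55,[0,0,-45],[0,0,0]],
  [0.55,[0,0,-64],[0,0,0]],
  [0.55,[0,0,-64],[0,0,0]],
  [0,[0,0,-64],[0,0,0]],
  [0,[0,0,-64],[0,0,0]],
  [0,[0,0,-64],[0,0,0]],
  [0,[0,0,-64],[0,0,0]],
])

```text
time: 7.35
ee_pos: [0.5404, 0.0567, 0.107]
tcp_rot: [180.0, 0.1, -173.0]
wrist_force: [-0.1, 1.4, 1.7]
opening: 0.0284
grasp_force: 49.7
```

step_arm([
  [0,[0,0,25],[0,0,0]],
  [0,[-5,10,60],[0,0,0]],
  [0,[-10,50,75],[0,0,0]],
  [0,[-15,95,75],[0,0,0]],
  [0,[-20,140,75],[0,0,0]],
  [0,[-30,185,75],[0,0,0]],
  [0,[-40,225,70],[0,0,0]],
  [0,[-40,234,50],[0,0,0]],
])

```text
time: 8.15
ee_pos: [0.4995, 0.2945, 0.1577]
tcp_rot: [179.9, 0.2, -172.8]
wrist_force: [1.1, -0.9, -1.5]
opening: 0.0286
grasp_force: 49.9
```

step_arm([
  [0,[0,0,0],[0,0,0]],
  [0,[0,0,0],[0,0,0]],
])

```text
time: 8.35
ee_pos: [0.4997, 0.2899, 0.1561]
tcp_rot: [-180.0, -0.0, -173.0]
wrist_force: [0.4, -0.3, -2.1]
opening: 0.0287
grasp_force: 50.0
```

step_arm([
  [0,[0,0,-20],[0,0,0]],
  [0,[0,0,-36],[0,0,0]],
  [0,[0,0,-42],[0,0,0]],
  [0,[0,0,-45.5],[0,0,0]],
  [0,[0,0,-46],[0,0,0]],
  [0,[0,0,-46],[0,0,0]],
  [0,[0,0,-46],[0,0,0]],
])

```text
time: 9.05
ee_pos: [0.5004, 0.2904, 0.1109]
tcp_rot: [180.0, 0.1, -173.0]
wrist_force: [1.2, -0.8, 1.6]
opening: 0.0289
grasp_force: 50.3
```

step_arm([
  [0.55,[0,0,0],[0,0,0]],
  [0.55,[0,0,0],[0,0,0]],
  [0.55,[0,0,0],[0,0,0]],
  [0.55,[0,0,25],[0,0,0]],
  [0.55,[0,0,60],[0,0,0]],
  [0.55,[10,-45,60],[0,0,0]],
  [0.55,[20,-90,60],[0,0,0]],
  [0.55,[46,-135,60],[0,0,0]],
])

```text
time: 9.85
ee_pos: [0.5444, 0.1562, 0.1709]
tcp_rot: [180.0, 0.1, -172.9]
wrist_force: [1.4, 1.8, 0.6]
opening: 0.0472
grasp_force: 0.0
```

step_arm([
  [0.55,[0,-45,0],[0,0,0]],
  [0.55,[0,-90,0],[0,0,0]],
  [0.55,[0,-135,0],[0,0,0]],
  [0.55,[0,-159,0],[0,0,0]],
  [0.55,[0,-159,0],[0,0,0]],
  [0.55,[0,-159,0],[0,0,0]],
])

```text
time: 10.45
ee_pos: [0.5449, -0.002, 0.17]
tcp_rot: [180.0, 0.0, -173.1]
wrist_force: [-0.4, 0.8, 0.7]
opening: 0.0468
grasp_force: 0.0
```

step_arm([
  [0.55,[0,0,-20],[0,0,0]],
  [0.55,[0,0,-45],[0,0,0]],
  [0.55,[0,0,-64],[0,0,0]],
  [0.55,[0,0,-64],[0,0,0]],
  [0,[0,0,-64],[0,0,0]],
  [0,[0,0,-64],[0,0,0]],
  [0,[0,0,-64],[0,0,0]],
  [0,[0,0,-64],[0,0,0]],
])

```text
time: 11.25
ee_pos: [0.5453, -0.0017, 0.1069]
tcp_rot: [180.0, 0.1, -173.0]
wrist_force: [-0.3, 0.1, 2.0]
opening: 0.0288
grasp_force: 49.6
```

step_arm([
  [0,[0,0,25],[0,0,0]],
  [0,[-5,10,60],[0,0,0]],
  [0,[-20,50,75],[0,0,0]],
  [0,[-40,90,75],[0,0,0]],
  [0,[-60,130,75],[0,0,0]],
  [0,[-80,170,75],[0,0,0]],
  [0,[-100,210,75],[0,0,0]],
  [0,[-114,250,75],[0,0,0]],
])

```text
time: 12.05
ee_pos: [0.4297, 0.2495, 0.1816]
tcp_rot: [180.0, 0.0, -173.0]
wrist_force: [1.4, -0.2, -1.9]
opening: 0.0288
grasp_force: 49.9
```

step_arm([
  [0,[0,34,0],[0,0,0]],
  [0,[0,34,-25],[0,0,0]],
  [0,[0,34,-25],[0,0,0]],
  [0,[0,34,-25],[0,0,0]],
])

```text
time: 12.45
ee_pos: [0.4307, 0.2817, 0.1562]
tcp_rot: [-180.0, -0.0, -173.0]
wrist_force: [0.4, 1.1, -2.0]
opening: 0.0285
grasp_force: 50.1
```

step_arm([
  [0,[0,0,-20],[0,0,0]],
  [0,[0,0,-36],[0,0,0]],
  [0,[0,0,-42],[0,0,0]],
  [0,[0,0,-45.5],[0,0,0]],
  [0,[0,0,-46],[0,0,0]],
  [0,[0,0,-46],[0,0,0]],
  [0,[0,0,-46],[0,0,0]],
])

```text
time: 13.15
ee_pos: [0.4313, 0.2822, 0.1109]
tcp_rot: [180.0, 0.1, -173.0]
wrist_force: [0.1, -1.6, 2.1]
opening: 0.0287
grasp_force: 50.6
```

step_arm([
  [0.55,[0,0,0],[0,0,0]],
  [0.55,[0,0,0],[0,0,0]],
  [0.55,[0,0,0],[0,0,0]],
  [0.55,[0,0,25],[0,0,0]],
  [0.55,[0,0,65],[0,0,0]],
  [1,[15,-45,70],[0,0,-0.15]],
  [1,[30,-90,70],[0,0,-0.3]],
  [1,[45,-135,70],[0,0,-0.45]],
])

```text
time: 13.95
ee_pos: [0.4763, 0.1461, 0.1805]
tcp_rot: [180.0, 0.1, 161.0]
wrist_force: [0.9, 0.5, 0.1]
opening: 0.0851
grasp_force: 0.0
```

```bash
cat > look.py <<'E'
from workcell import bot
from h import *
import sys
n=sys.argv[1]
o=bot.get_obs();print(o['ee_pos'].round(4),o['tcp_rot'].round(1),o['time'])
c=bot.camera_params('top');p,d=bot.camera('top');np.savez(n+'.npz',p=p,d=d,**c);cv2.imwrite(f'pics/{n}.png',p[:,:,::-1])
E
python3 look.py top1
```

```text
[0.4763 0.1461 0.1805] [1.80e+02 1.00e-01 1.61e+02] 13.95
```

View pics/top1.png

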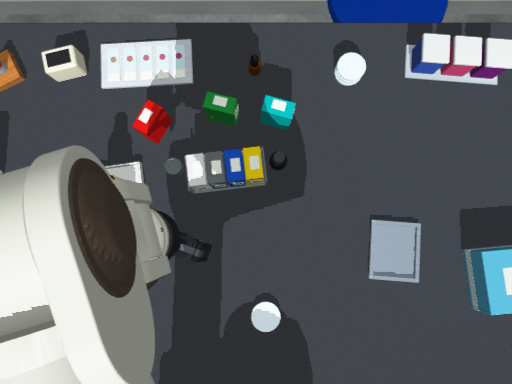

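The bottles have left the front of the rack (boxes at (195–255, 165), still in place), though the arm hides most of the tray. I'll go over the blue box now and check the tray from there.

step_arm([
  [1,[30,-25,20],[0,0,-0.14]],
  [1,[60,-50,20],[0,0,-0.28]],
  [1,[100,-75,20],[0,0,-0.42]],
  [1,[132,-98,20],[0,0,-0.56]],
  [1,[132,-98,20],[0,0,-0.7]],
  [1,[132,-98,20],[0,0,-0.84]],
  [1,[132,-98,20],[0,0,-0.98]],
  [1,[132,-98,20],[0,0,-1.117]],
])

```text
time: 14.8
ee_pos: [0.608, 0.0491, 0.1997]
tcp_rot: [-180.0, -0.0, 96.9]
wrist_force: [-0.3, 0.2, -0.2]
opening: 0.0855
grasp_force: 0.0
```

step_arm([
  [1,[0,0,0],[0,0,0]],
  [1,[0,0,0],[0,0,0]],
])

```text
time: 15.0
ee_pos: [0.6079, 0.0492, 0.1999]
tcp_rot: [-180.0, -0.0, 97.5]
wrist_force: [-0.4, -0.6, -0.6]
opening: 0.0853
grasp_force: 0.0
```

```bash
python3 look.py top2; python3 - <<'E'
from workcell import bot
from h import *
c=bot.camera_params('wrist');p,d=bot.camera('wrist');np.savez('wrist2.npz',p=p,d=d,**c)
t=cv2.imread('pics/top2.png');cv2.imwrite('pics/both2.png',cv2.resize(np.hstack([t,p[:,:,::-1]]),(800,300)))
E
```

```text
[0.6079 0.0492 0.1999] [-180.    -0.    97.5] 15.0
```

View pics/both2.png

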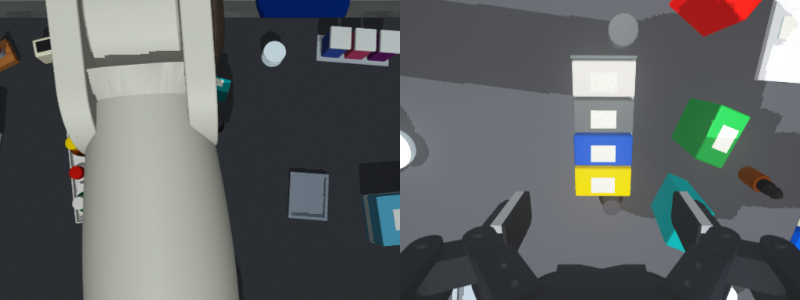

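The caps sit in the tray at the left, and the wrist view shows the blue box third in the row. The green and turquoise look-alikes lie behind it, so I'll check clearance for the rear finger.

```bash
python3 - <<'E'
from h import *
c=ld('top0');P=cloud(c)
s=np.radians(7);Q=(P[...,:2]-[.6085,.0476])@np.array([[np.cos(s),-np.sin(s)],[np.sin(s),np.cos(s)]])
m=(c['d']>0)&(P[...,2]>.03)&(Q[...,0]>.036)&(Q[...,0]<.16)&(abs(Q[...,1])<.05)
print(Q[m].min(0) if m.any() else 'clear',m.sum())
if m.any(): print(np.percentile(Q[m],[1,50],axis=0), Q[m][(abs(Q[m][:,1])<.018)].min(0,initial=9))
c=ld('wrist2');P=cloud(c);h=hsv(c);H,S=h[...,0],h[...,1];z=P[...,2]
for nm,mm in dict(blue=(abs(H-115)<12)&(S>150),yellow=(abs(H-25)<8)&(S>150)).items():
    b,ce,a=big(mm&(z>.09)&(z<.11));print(nm,rect(c,b,.1))
E
```

```text
[ 0.03663381 -0.0200646 ] 834
[[ 0.10081605 -0.01884736]
 [ 0.11989831  0.01351033]] [ 0.03663381 -0.01796213]
blue ((609.9205932617188, 49.61164855957031), (60.683963775634766, 33.39904022216797), 7.425246238708496)
yellow ((614.32666015625, 13.753606796264648), (61.08097457885742, 35.29282760620117), 7.42979621887207)
```

step_arm([
  [1,[1,0,-40],[0,0,0]],
  [1,[1,0,-80],[0,0,0]],
  [1,[1,0,-110],[0,0,0]],
  [1,[1,0,-130],[0,0,0]],
  [1,[1,0,-140],[0,0,0]],
  [1,[1,0,-140],[0,0,0]],
  [0.5,[1,0,-140],[0,0,0]],
  [0.5,[1,0,-140],[0,0,0]],
], force=50)

```text
time: 15.9
ee_pos: [0.6099, 0.0492, 0.062]
tcp_rot: [179.8, 0.0, 97.2]
wrist_force: [0.6, -0.2, 1.1]
opening: 0.0618
grasp_force: 54.5
```

step_arm([
  [0.5,[0,0,0],[0,0,0]],
  [0.5,[0,0,0],[0,0,0]],
  [0.5,[0,0,0],[0,0,0]],
])

```text
time: 16.2
ee_pos: [0.6099, 0.0492, 0.0618]
tcp_rot: [179.8, 0.0, 97.2]
wrist_force: [0.3, -0.5, 7.0]
opening: 0.0613
grasp_force: 55.2
```

Gripped at z = 0.0618. Lifting straight up slowly.

step_arm([
  [0.5,[0,0,8],[0,0,0]],
  [0.5,[0,0,20],[0,0,0]],
  [0.5,[0,0,35],[0,0,0]],
  [0.5,[0,0,50],[0,0,0]],
  [0.5,[0,0,70],[0,0,0]],
  [0.5,[0,0,90],[0,0,0]],
  [0.5,[0,0,115],[0,0,0]],
  [0.5,[0,0,125],[0,0,0]],
])

```text
time: 17.0
ee_pos: [0.6097, 0.0492, 0.1887]
tcp_rot: [179.8, 0.0, 97.2]
wrist_force: [0.2, 0.1, -1.7]
opening: 0.0615
grasp_force: 54.6
```

```bash
python3 - <<'E'
from h import *
c=ld('top0')
# dish inner/outer by brightness vs. height edge
P=cloud(c);h=hsv(c);v,u=np.mgrid[:384,:512]
m=((u>355)&(u<435)&(v>205)&(v<295)&(h[...,2]>70)).astype(np.uint8);b,ce,a=big(m);print(ce,a,rect(c,b,.010))
E
```

```text
[395.19958726 251.0207842 ] 6784 ((446.87078857421875, -283.8753662109375), (162.89999389648438, 185.134521484375), 88.80028533935547)
```

step_arm([
  [0.5,[-10,-35,5],[0,0,0]],
  [0.5,[-30,-80,5],[0,0,-0.03]],
  [0.5,[-52,-125,5],[0,0,-0.08]],
  [0.5,[-76,-165,5],[0,0,-0.12]],
  [0.5,[-96,-205,5],[0,0,-0.16]],
  [0.5,[-118,-245,5],[0,0,-0.195]],
  [0.5,[-140,-285,5],[0,0,-0.195]],
  [0.5,[-158,-318,5],[0,0,-0.195]],
])

```text
time: 17.8
ee_pos: [0.4495, -0.2706, 0.1904]
tcp_rot: [180.0, 0.0, 86.0]
wrist_force: [1.9, -0.1, -0.8]
opening: 0.0617
grasp_force: 54.7
```

step_arm([
  [0.5,[-6,-14,-10],[0,0,0]],
  [0.5,[-7,-14,-45],[0,0,0]],
  [0.5,[-7,-14,-75],[0,0,0]],
  [0.5,[-7,-14,-95],[0,0,0]],
  [0.5,[-7,-14,-95],[0,0,0]],
  [0.5,[-7,-14,-95],[0,0,0]],
])

```text
time: 18.4
ee_pos: [0.4441, -0.2825, 0.0953]
tcp_rot: [-180.0, -0.0, 86.1]
wrist_force: [0.6, 0.1, -1.0]
opening: 0.0613
grasp_force: 54.8
```

```bash
python3 look.py top3
```

```text
[ 0.4441 -0.2825  0.0953] [-180.    -0.    86.1] 18.4
```

View pics/top3.png

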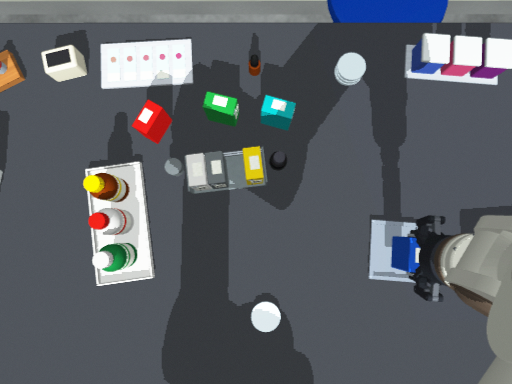

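All three bottles stand in the tray, at caps (95,183), (99,221) and (104,260). The grey and yellow boxes are still in the rack, and the blue box is over the dish at about (410,252). Next I lower it and release.

step_arm([
  [0.5,[0,0,-15],[0,0,0]],
  [0.5,[0,0,-26],[0,0,0]],
  [0.5,[0,0,-32],[0,0,0]],
  [0.5,[0,0,-34.5],[0,0,0]],
  [0.5,[0,0,-35],[0,0,0]],
  [0.5,[0,0,-35],[0,0,0]],
])

```text
time: 19.05
ee_pos: [0.4436, -0.2827, 0.0609]
tcp_rot: [-180.0, -0.0, 86.0]
wrist_force: [-4.3, 3.3, 9.0]
opening: 0.0615
grasp_force: 56.1
```

step_arm([
  [1,[0,0,0],[0,0,0]],
  [1,[0,0,0],[0,0,0]],
  [1,[0,0,0],[0,0,0]],
  [1,[0,0,20],[0,0,0]],
  [1,[0,0,60],[0,0,0]],
  [1,[0,0,100],[0,0,0]],
  [1,[0,0,120],[0,0,0]],
  [1,[0,0,120],[0,0,0]],
])

```text
time: 19.85
ee_pos: [0.4451, -0.2836, 0.1833]
tcp_rot: [179.7, 0.1, 86.0]
wrist_force: [-0.6, 0.9, -0.5]
opening: 0.0855
grasp_force: 0.0
```

```bash
python3 - <<'E'
from workcell import bot
from h import *
print(bot.get_obs()['ee_pos'])
c=bot.camera_params('wrist');p,d=bot.camera('wrist');cv2.imwrite('pics/w4.png',p[:,:,::-1]);np.savez('w4.npz',p=p,d=d,**c);c=ld('w4')
P=cloud(c);h=hsv(c);z=P[...,2];x,y=P[...,0],P[...,1]
b,ce,a=big((abs(h[...,0]-115)<12)&(h[...,1]>150)&(z>.08)&(z<.115));print('box',rect(c,b,.099),P[b>0].mean(0))
# bottles' positions from top3
c=ld('top3');P=cloud(c);h=hsv(c);z=P[...,2];H,S,V=h[...,0],h[...,1],h[...,2];ok=(c['d']>0)&(P[...,1]>.2)&(P[...,1]<.4)&(z>.136)&(z<.15)&(P[...,0]>.35)
for nm,m in dict(amber=(abs(H-27)<8)&(S>150),white=((H<8)|(H>172))&(S>150),green=(S<60)&(V>110)).items():
    b,ce,a=big(m&ok);print(nm,a,(ray(c,ce,.142)*1000).round(1))
for n in('top0','top3'):
    c=ld(n);P=cloud(c);z=P[...,2];h=hsv(c)
    b,ce,a=big((z>.092)&(z<.106)&(P[...,0]>.565)&(P[...,0]<.66)&(P[...,1]>.068)&(P[...,1]<.16));print(n,'white+grey',a,rect(c,b,.1))
E
```

```text
[ 0.44507752 -0.28359054  0.18329137]
box ((443.9064025878906, -281.38348388671875), (36.29813003540039, 60.57148361206055), 85.92520141601562) [ 0.44394404 -0.28128915  0.09752647]
amber 229 [[568.1 301. ]]
white 227 [[501.  288.5]]
green 237 [[432.2 278.1]]
top0 white+grey 1139 ((601.89697265625, 102.15946960449219), (62.41795349121094, 70.35230255126953), 7.0233354568481445)
top3 white+grey 1139 ((601.8417358398438, 102.1519775390625), (62.53754806518555, 70.3327407836914), 6.986497402191162)
```

View pics/w4.png

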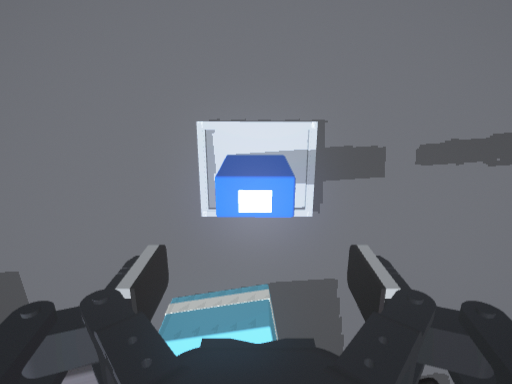

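The blue box stands upright in the dish, well inside the rim in the wrist view (rim about (200–317, 122–216)). Its measured centre is (444,-281). Next is the green bottle at (432,278).

step_arm([
  [0.55,[0,46,3],[0,0,0.147]],
  [0.55,[0,92,3],[0,0,0.294]],
  [0.55,[-2,138,3],[0,0,0.441]],
  [0.55,[-4,184,3],[0,0,0.588]],
  [0.55,[-6,230,3],[0,0,0.735]],
  [0.55,[-8,276,3],[0,0,0.882]],
  [0.55,[-10,322,3],[0,0,1.029]],
  [0.55,[-12,368,3],[0,0,1.176]],
])

```text
time: 20.7
ee_pos: [0.431, 0.0869, 0.1815]
tcp_rot: [-179.9, -0.1, 153.8]
wrist_force: [1.0, 0.2, -0.0]
opening: 0.047
grasp_force: 0.0
```

step_arm([
  [0.55,[0,46,0],[0,0,0.147]],
  [0.55,[0,92,0],[0,0,0.294]],
  [0.55,[0,138,0],[0,0,0.441]],
  [0.55,[0,184,0],[0,0,0.587]],
  [0.55,[0,194,0],[0,0,0.587]],
  [0.55,[0,194,0],[0,0,0.587]],
  [0.55,[0,194,0],[0,0,0.587]],
])

```text
time: 21.4
ee_pos: [0.4316, 0.2783, 0.182]
tcp_rot: [-179.9, -0.1, -173.0]
wrist_force: [-0.8, -0.3, -0.1]
opening: 0.0471
grasp_force: 0.0
```

```bash
python3 - <<'E'
from h import *
r=ray(ld('w4'),[(200,122),(317,122),(314,216),(202,216)],.01)*1000;print(r.round(0),r.mean(0))
from workcell import bot
o=bot.get_obs();print(o['ee_pos'],o['tcp_rot'])
E
```

```text
[[ 392. -230.]
 [ 509. -238.]
 [ 505. -339.]
 [ 382. -330.]] [ 447.19926693 -284.20351128]
[0.43158423 0.27825925 0.1820132 ] [-1.79936724e+02 -9.06409663e-02 -1.73014500e+02]
```

step_arm([
  [0.55,[0,3,-25],[0,0,0]],
  [0.55,[0,3,-55],[0,0,0]],
  [0.55,[0,3,-71],[0,0,0]],
  [0.55,[0,3,-71],[0,0,0]],
  [0,[0,3,-71],[0,0,0]],
  [0,[0,3,-71],[0,0,0]],
  [0,[0,3,-71],[0,0,0]],
  [0,[0,3,-71],[0,0,0]],
])

```text
time: 22.2
ee_pos: [0.4325, 0.2821, 0.1131]
tcp_rot: [180.0, 0.1, -173.0]
wrist_force: [0.1, -3.3, 5.2]
opening: 0.0288
grasp_force: 50.0
```

step_arm([
  [0,[0,0,25],[0,0,0]],
  [0,[0,0,60],[0,0,0]],
  [0,[0,-40,75],[0,0,0]],
  [0,[15,-85,75],[0,0,0]],
  [0,[35,-125,75],[0,0,0]],
  [0,[55,-165,75],[0,0,0]],
  [0,[75,-205,75],[0,0,0]],
  [0,[95,-245,75],[0,0,0]],
])

```text
time: 23.0
ee_pos: [0.5275, 0.0355, 0.1873]
tcp_rot: [180.0, 0.0, -172.9]
wrist_force: [0.8, 1.8, -2.3]
opening: 0.0287
grasp_force: 50.2
```

step_arm([
  [0,[19,-40,0],[0,0,0]],
  [0,[19,-40,-25],[0,0,0]],
  [0,[19,-40,-30],[0,0,0]],
  [0,[19,-40,-30],[0,0,0]],
])

```text
time: 23.4
ee_pos: [0.5451, -0.0025, 0.1561]
tcp_rot: [180.0, -0.1, -172.9]
wrist_force: [0.8, -0.4, -2.2]
opening: 0.029
grasp_force: 50.3
```

step_arm([
  [0,[0,-1,-20],[0,0,0]],
  [0,[0,-1,-37],[0,0,0]],
  [0,[0,-1,-43],[0,0,0]],
  [0,[0,-1,-46.5],[0,0,0]],
  [0,[0,-1,-47.5],[0,0,0]],
  [0,[0,-1,-47.5],[0,0,0]],
  [0,[0,-1,-47.5],[0,0,0]],
])

```text
time: 24.1
ee_pos: [0.5462, -0.0037, 0.1103]
tcp_rot: [-180.0, 0.1, -172.9]
wrist_force: [0.6, 0.3, -2.9]
opening: 0.0287
grasp_force: 50.4
```

step_arm([
  [0.55,[0,0,0],[0,0,0]],
  [0.55,[0,0,0],[0,0,0]],
  [0.55,[0,0,0],[0,0,0]],
  [0.55,[0,0,25],[0,0,0]],
  [0.55,[0,0,65],[0,0,0]],
  [0.55,[-15,45,70],[0,0,0]],
  [0.55,[-30,90,70],[0,0,0]],
  [0.55,[-45,135,70],[0,0,0]],
])

```text
time: 24.9
ee_pos: [0.5006, 0.1323, 0.1802]
tcp_rot: [180.0, 0.1, -173.0]
wrist_force: [1.1, 0.2, -0.4]
opening: 0.0471
grasp_force: 0.0
```

step_arm([
  [0.55,[0,45,0],[0,0,0]],
  [0.55,[0,90,0],[0,0,0]],
  [0.55,[0,135,0],[0,0,0]],
  [0.55,[0,159,0],[0,0,0]],
  [0.55,[0,159,0],[0,0,0]],
  [0.55,[0,159,0],[0,0,0]],
])

```text
time: 25.5
ee_pos: [0.5007, 0.2902, 0.1793]
tcp_rot: [-180.0, -0.0, -172.9]
wrist_force: [0.0, -0.9, 0.5]
opening: 0.0464
grasp_force: 0.0
```

step_arm([
  [0.55,[0,0,-25],[0,0,0]],
  [0.55,[0,0,-52],[0,0,0]],
  [0.55,[0,0,-68],[0,0,0]],
  [0.55,[0,0,-68],[0,0,0]],
  [0,[0,0,-68],[0,0,0]],
  [0,[0,0,-68],[0,0,0]],
  [0,[0,0,-68],[0,0,0]],
  [0,[0,0,-68],[0,0,0]],
])

```text
time: 26.3
ee_pos: [0.5015, 0.2903, 0.1128]
tcp_rot: [180.0, 0.1, -172.9]
wrist_force: [-0.4, -0.2, 4.8]
opening: 0.0285
grasp_force: 49.9
```

step_arm([
  [0,[0,0,25],[0,0,0]],
  [0,[0,0,60],[0,0,0]],
  [0,[0,-40,75],[0,0,0]],
  [0,[5,-85,75],[0,0,0]],
  [0,[10,-130,75],[0,0,0]],
  [0,[20,-175,75],[0,0,0]],
  [0,[35,-220,75],[0,0,0]],
  [0,[39,-234,70],[0,0,0]],
])

```text
time: 27.1
ee_pos: [0.5409, 0.0526, 0.1821]
tcp_rot: [-179.9, 0.1, -173.1]
wrist_force: [0.4, 0.7, -2.1]
opening: 0.0287
grasp_force: 50.3
```

step_arm([
  [0,[0,0,-20],[0,0,0]],
  [0,[0,0,-20],[0,0,0]],
  [0,[0,0,-20],[0,0,0]],
])

```text
time: 27.4
ee_pos: [0.5395, 0.0566, 0.1615]
tcp_rot: [180.0, -0.1, -172.9]
wrist_force: [0.6, 0.1, -1.5]
opening: 0.0285
grasp_force: 50.3
```

step_arm([
  [0,[0,0,-20],[0,0,0]],
  [0,[0,0,-40],[0,0,0]],
  [0,[0,0,-48],[0,0,0]],
  [0,[0,0,-52],[0,0,0]],
  [0,[0,0,-53.5],[0,0,0]],
  [0,[0,0,-53.5],[0,0,0]],
  [0,[0,0,-53.5],[0,0,0]],
])

```text
time: 28.1
ee_pos: [0.5403, 0.0562, 0.1089]
tcp_rot: [-180.0, 0.1, -172.9]
wrist_force: [-0.4, -0.4, -1.9]
opening: 0.0285
grasp_force: 50.5
```

step_arm([
  [0.55,[0,0,0],[0,0,0]],
  [0.55,[0,0,0],[0,0,0]],
  [0.55,[0,0,0],[0,0,0]],
  [0.55,[0,0,25],[0,0,0]],
  [0.55,[0,0,65],[0,0,0]],
  [0.55,[0,45,70],[0,0,0]],
  [0.55,[0,90,70],[0,0,0]],
  [0.55,[15,135,70],[0,0,0]],
])

```text
time: 28.9
ee_pos: [0.5545, 0.1924, 0.1795]
tcp_rot: [180.0, 0.1, -173.0]
wrist_force: [1.4, -0.4, 0.6]
opening: 0.0475
grasp_force: 0.0
```

step_arm([
  [0.55,[6,45,0],[0,0,0]],
  [0.55,[13,90,0],[0,0,0]],
  [0.55,[13,110,0],[0,0,0]],
  [0.55,[13,110,0],[0,0,0]],
  [0.55,[13,110,0],[0,0,0]],
])

```text
time: 29.4
ee_pos: [0.5677, 0.3009, 0.1778]
tcp_rot: [-180.0, -0.0, -172.9]
wrist_force: [-0.1, 0.9, 0.6]
opening: 0.0469
grasp_force: 0.0
```

step_arm([
  [0.55,[0,0,-25],[0,0,0]],
  [0.55,[0,0,-52],[0,0,0]],
  [0.55,[0,0,-68],[0,0,0]],
  [0.55,[0,0,-68],[0,0,0]],
  [0,[0,0,-68],[0,0,0]],
  [0,[0,0,-68],[0,0,0]],
  [0,[0,0,-68],[0,0,0]],
  [0,[0,0,-68],[0,0,0]],
])

```text
time: 30.2
ee_pos: [0.5685, 0.3012, 0.1113]
tcp_rot: [180.0, 0.1, -172.9]
wrist_force: [0.1, -0.5, 4.5]
opening: 0.0287
grasp_force: 49.8
```

step_arm([
  [0,[0,0,25],[0,0,0]],
  [0,[-5,0,60],[0,0,0]],
  [0,[-20,-40,75],[0,0,0]],
  [0,[-35,-85,75],[0,0,0]],
  [0,[-43,-130,75],[0,0,0]],
  [0,[-37,-170,75],[0,0,0]],
  [0,[-37,-181,70],[0,0,0]],
  [0,[-37,-181,60],[0,0,0]],
])

```text
time: 31.0
ee_pos: [0.5314, 0.1189, 0.1706]
tcp_rot: [180.0, 0.1, -173.1]
wrist_force: [-0.9, 0.4, -2.5]
opening: 0.0285
grasp_force: 50.2
```

step_arm([
  [0,[0,0,-10],[0,0,0]],
  [0,[0,0,-10],[0,0,0]],
  [0,[0,0,-10],[0,0,0]],
])

```text
time: 31.3
ee_pos: [0.5306, 0.1212, 0.1594]
tcp_rot: [180.0, -0.1, -172.9]
wrist_force: [0.2, -0.1, -1.7]
opening: 0.0285
grasp_force: 50.2
```

step_arm([
  [0,[0,0,-20],[0,0,0]],
  [0,[0,0,-40],[0,0,0]],
  [0,[0,0,-48],[0,0,0]],
  [0,[0,0,-51],[0,0,0]],
  [0,[0,0,-53],[0,0,0]],
  [0,[0,0,-53],[0,0,0]],
  [0,[0,0,-53],[0,0,0]],
])

```text
time: 32.0
ee_pos: [0.5313, 0.1203, 0.1078]
tcp_rot: [180.0, 0.1, -172.9]
wrist_force: [0.3, -0.2, -1.0]
opening: 0.0289
grasp_force: 50.3
```

step_arm([
  [0.55,[0,0,0],[0,0,0]],
  [0.55,[0,0,0],[0,0,0]],
  [0.55,[0,0,0],[0,0,0]],
  [0.55,[0,0,25],[0,0,0]],
  [0.55,[0,0,65],[0,0,0]],
  [0.55,[-20,45,90],[0,0,0]],
  [0.55,[-40,90,110],[0,0,0]],
  [0.55,[-60,135,120],[0,0,0]],
])

```text
time: 32.8
ee_pos: [0.4741, 0.2486, 0.2272]
tcp_rot: [179.9, 0.1, -173.0]
wrist_force: [1.2, 0.3, -0.7]
opening: 0.0472
grasp_force: 0.0
```

step_arm([
  [0.55,[-30,45,0],[0,0,0]],
  [0.55,[-60,90,0],[0,0,0]],
  [0.55,[-90,130,0],[0,0,0]],
  [0.55,[-120,170,0],[0,0,0]],
  [0.55,[-120,170,0],[0,0,0]],
  [0.55,[-120,170,0],[0,0,0]],
])

```text
time: 33.4
ee_pos: [0.3533, 0.4187, 0.225]
tcp_rot: [-180.0, 0.0, -172.8]
wrist_force: [1.3, -0.7, -1.0]
opening: 0.0472
grasp_force: 0.0
```

```bash
python3 look.py top5; python3 - <<'E'
from h import *
for n in('top0','top5'):
    c=ld(n);P=cloud(c);h=hsv(c);z=P[...,2];H,S,V=h[...,0],h[...,1],h[...,2];x,y=P[...,0],P[...,1];ok=(c['d']>0)&(x>.5)&(x<.57)&(y>-.05)&(y<.16)&(z>.13)&(z<.146)
    for nm,m in dict(amber=(abs(H-27)<8)&(S>150),white=((H<8)|(H>172))&(S>150),green=(S<60)&(V>110)).items():
        b,ce,a=big(m&ok);print(nm,a,(ray(c,ce,.138)*1000).round(1),P[b>0].mean(0)[2])
    b,ce,a=big((z>.092)&(z<.106)&(x>.565)&(x<.66)&(y>.068)&(y<.16));print('white+grey',a,rect(c,b,.1))
    b,ce,a=big((z>.092)&(z<.106)&(abs(H-25)<8)&(S>150));print('yellow',rect(c,b,.1))
b,ce,a=big((z>.09)&(z<.106)&(y<-.2)&(x<.55)&(abs(H-115)<12)&(S>150));print('blue',rect(c,b,.099))
E
```

```text
[0.3533 0.4187 0.225 ] [-180.     0.  -172.8] 33.4
amber 225 [[531.2 120.9]] 0.13746220390120703
white 209 [[540.2  56.6]] 0.13759974199358518
green 213 [[545.6  -3.9]] 0.13743757480920132
white+grey 1139 ((601.89697265625, 102.15946960449219), (62.41795349121094, 70.35230255126953), 7.0233354568481445)
yellow ((613.0932006835938, 12.269270896911621), (62.4269905090332, 33.3375358581543), 7.255838871002197)
amber 220 [[531.4 121.4]] 0.13743964295624178
white 206 [[539.8  56.7]] 0.13768280065171395
green 209 [[545.7  -5.3]] 0.13733324295056928
white+grey 1139 ((601.6838989257812, 102.02745056152344), (62.881256103515625, 70.54154968261719), 6.986497402191162)
yellow ((613.0932006835938, 12.269270896911621), (62.4269905090332, 33.3375358581543), 7.255838871002197)
blue ((443.3775329589844, -281.4781799316406), (35.07935333251953, 61.770442962646484), 87.84930419921875)
```

View pics/top5.png

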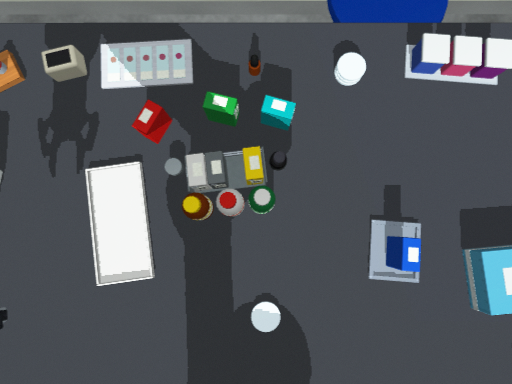

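The bottles are back within 2 mm of their start points, at caps (192,205), (228,201) and (262,198). The blue box stands in the dish at (404,252), the other boxes have not moved, and the arm is clear.

```bash
python3 -c "
from workcell import bot
print(bot.job_done())"
```

```text
the job is handed in; nothing more can be done
None
```

The job is handed in, with no verdict returned: the blue box stands upright in the specimen dish, all three bottles are back upright within about 2 mm of where they stood, and the white, grey and yellow boxes are still in place in the rack.

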